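Feel along a shaped chair arm

TASK

Feel along the freshly shaped walnut chair arm for bumps: touch a fingertip lightly to its top face beside the tenon and run it along the middle of the top, following the curve all the way onto the broad rounded hand end, then take the hand away. Only touch the arm: do not press hard, grip it or shift it on its rubber pads, and leave the spokeshave, the sanding block and the glue bottle as they are.

Things in the scene. Friction and masses are not known exactly. Their poses are not given: they have to be found in the camera images.
- armrest: Loose dark-walnut chair arm lying flat, 0.33 kg, flat top, 26 mm thick. Its middle line is an arc of 420 mm radius: at arc length u (mm), x = 420*cos(u/420)-420, y = 420*sin(u/420). Origin: underside, u = 0; +y towards the broad hand end, +x outside of the bow, z up. Width 46 at u -180 (square shoulder), 40 at -50, 64 at 125 to 145; rounded tip at 185. A paler tenon 26 wide sticks 26 out of the shoulder.
- pads: Three round blue rubber bench pads with a black band, 72 mm across, 22 mm high, fixed to the bench under the arm at u -135, 0 and 135; the arm rests on them by its own weight, its top 47 to 48 mm above the bench; pushed down it gives about 1 mm under 4 N near its ends, under 8 N in the middle. Origin at bench level, within 5 mm below the armrest's origin at the start.
- sanding_block: Loose cork sanding block, 65 x 110 x 35 mm high; origin: centre of its underside. A bystander, leave alone.
- glue: Loose upright yellow glue bottle with an orange cap, 52 mm across, 115 mm high; origin: centre of its underside. A bystander, leave alone.
- spokeshave: Loose spokeshave with a green iron body and two wooden handles, 250 mm long along its y, about 35 mm wide and 35 mm high; origin: under its centre. A bystander, leave alone.
- top0 (a point): Point on the armrest's top face, on its centre line at u = -150 mm (30 mm in from the shoulder at the tenon end); axes as the armrest's.
- top1 (a point): Point on the armrest's top face, on its centre line at u = -100 mm; axes as the armrest's.
- top2 (a point): Point on the armrest's top face, on its centre line at u = -50 mm; axes as the armrest's.
- top3 (a point): Point on the armrest's top face, on its centre line at u = 0 mm; axes as the armrest's.
- top4 (a point): Point on the armrest's top face, on its centre line at u = 50 mm; axes as the armrest's.
- top5 (a point): Point on the armrest's top face, on its centre line at u = 100 mm; axes as the armrest's.
- top6 (a point): Point on the armrest's top face, on its centre line at u = 150 mm (35 mm in from the tip of the broad hand end); axes as the armrest's.

How it is judged:
By the outcome, as a careful person would: the job done as asked, in the order asked, and still so for the second after the job is handed in, with the robot touching nothing.
It also fails if it takes over 51 s, if anything falls off the work surface, if the arm or the gripper's body presses on something with over 40 N, if the wrist force passes 120 N, or if a joint passes its speed limit or range.

ROBOT

A 6-joint arm with a two-finger parallel gripper is mounted at the origin on the work surface. World frame = base frame: x ahead of the robot, y to its left, z up, the work surface at z = 0. Lengths are in m, angles in rad, forces in N, time in s.
With the tool pointing down it reaches from about 0.35 to 0.975 m from the base axis. Payload 4.9 kg.
Tool frame: the origin (TCP) lies midway between the tips of the shut fingers; the grasp point (between the pads) lies 19 mm behind it; z points along the fingers, y is the line along which they close (so a half turn about z gives the same grasp; the last joint's range is limited). The gripper opens to 85 mm and grips with 20 to 120 N. Pads are 22 mm wide; open, the fingers measure 114 mm over their backs; the gripper's body (76 mm by 85 mm) begins 54 mm behind the grasp point. The pads swing forward as they close: fully open they stand 13 mm farther back than shut.
Start: joints at [-1.259, 0.053, 1.613, -0, 1.476, -0.119], TCP at [0.261, -0.568, 0.231] pointing down, gripper open.
Joint ranges: [-3.01, 3.01], [-1.01, 2.22], [0.06, 2.58], [-1.02, 4.17], [0.09, 2.62], [-3.14, 3.14]. Speed limits (rad/s): [2.57, 2.57, 3.14, 3.14, 3.14, 3.14].

INTERFACE

Orientations are given as a rotation vector (axis times angle).
In Python, from station import ctrl, optics, job gives the robot as it stands.
- The arm moves only by the shell command python3 -m jog 'ROWS' [OPENING] [FORCE]. ROWS is JSON, a list of rows, each a list of 2 entries, a list of its own where there are three numbers: the shift along the tool's x, y, z in m, then the turn, a rotation vector about the tool's x, y, z in rad. A call has 1 to 5 rows; each row is the pose to reach, as a shift and turn from the pose commanded when the call began, along the tool's axes at that moment; what a row does not reach only later rows make up. A row lasts 1/10 s, in which the tool goes at most 50 mm and 8.59 degrees, less where a joint would pass 70% of its speed; a pose out of reach is approached as far as the arm can. A call with a gripper value outside its range is refused whole. OPENING is the opening, from 0 (shut) to 1 (fully open), set as the call begins (- or left out, the last holds). The fingers move at their own pace and stop on an object; FORCE is the grip in N (left out, the last holds). Time passes only in rows, so rows that repeat a pose let the fingers close. It gives the time, the measured TCP pose, the force, the opening and the grip force at its end, in the units of the state.
- ctrl.get_obs(): the state, without advancing time (a new reading comes with each control period).
- optics.get_image(name): name is "side" or "top" or "wrist"; returns a dict with "image" (420x560x3 uint8, blue, green, red), "fx", "fy", "cx", "cy" (pixels), "rvec" (rotation vector, rad) and "tvec" (3), from world to camera coordinates, as OpenCV has them; the wrist camera has in their place "mount" (4x4, takes a point from camera to tool coordinates, whose origin is the TCP and whose axes are the flange's). Camera axes: x right, y down, z forward; pixel columns grow to the right and rows downward; lengths in m; the calibration is good to about 2 mm. The wrist camera is an equidistant fisheye: a pixel r from the principal point sees the ray r / f radians off the axis. A picture is of the moment at which its call begins: read the wrist's pose just before it. There is no depth.
- job.finish_job(): hands the job in; it is judged then, once.
The state is a dict: "t": time; "q": joint angles; "dq": joint speeds; "effort": joint torques, N m; "tool_pos": TCP position; "tool_rot": TCP orientation; "contact_force": force on the tool from outside, world axes, zero at the start; "wrist_torque": the same for the moment, N m; "opening": finger opening in m; "grip_force": force on a finger pad.
Only numpy, scipy, OpenCV 4.12 (cv2) and the standard library are available. Lean on these libraries where they do the work, as an engineer would, in place of code of your own. Each camera call takes 0.05 s, during which the arm holds its last target. There are 200 camera calls.

## Working session

There is one attempt and no reset: what is moved stays moved. The work goes in short steps, Python scripts to look and compute and a shell command to move; the robot and the scene stay as the last step left them, time stands still between calls to the robot, and variables do not carry over. Pictures are saved under pics/ and viewed, at most 10 in all, crops included, and the job is handed in when it is done.

```bash
mkdir -p pics; python3 - <<'E'
from station import ctrl, optics
import cv2
o=ctrl.get_obs();print({k:o[k] for k in('t','tool_pos','tool_rot','contact_force','opening')})
for n in("top","side"):
    d=optics.get_image(n);cv2.imwrite(f'pics/{n}1.png',d.pop('image'));print(n,d)
E
ls
```

```text
{'t': 0.0, 'tool_pos': array([ 0.26078209, -0.56729321,  0.230037  ]), 'tool_rot': array([-3.06695959e+00, -6.71031412e-01,  3.44252863e-04]), 'contact_force': array([0.13004039, 0.17309729, 0.49904231]), 'opening': 0.08567282803496268}
top {'fx': 522.2840250178226, 'fy': 522.2840250178226, 'cx': 280.8806184186062, 'cy': 207.89217900680438, 'rvec': array([ 2.12922273, -2.12927882,  0.16732235]), 'tvec': array([0.02262775, 0.58199864, 0.78515094])}
side {'fx': 403.929155606428, 'fy': 403.929155606428, 'cx': 273.4771853116745, 'cy': 207.2611330876602, 'rvec': array([ 2.28269724, -0.09272727,  0.01551824]), 'tvec': array([-0.58861089,  0.09467432,  0.65990549])}
pics
```

View pics/top1.png

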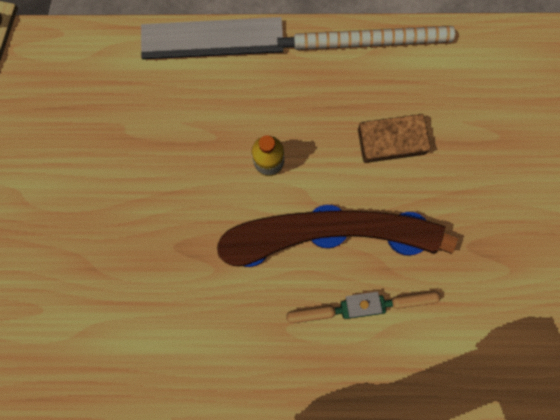

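View pics/side1.png

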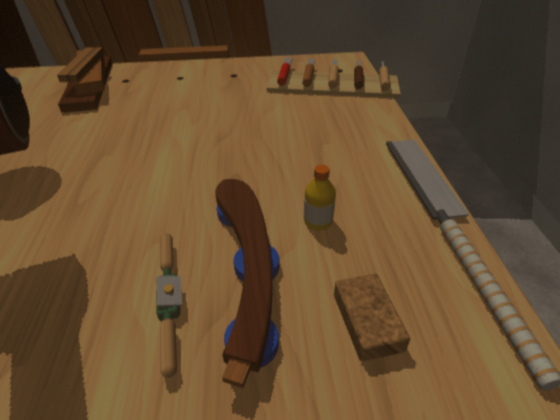

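```bash
cat > fit.py <<'E'
from station import ctrl, optics
import numpy as np, cv2
from scipy.optimize import minimize
def mid(u,w=0):
    a=np.asarray(u)/420; r=420+w
    return np.stack([r*np.cos(a)-420,r*np.sin(a)],-1)/1000
us=np.r_[np.linspace(-180,145,40),145+40*np.sin(np.linspace(.05,np.pi/2,15))]
hw=np.interp(us,[-180,-50,125,145],[23,20,32,32]); k=us>145
hw[k]=32*np.sqrt(np.clip(1-((us[k]-145)/40)**2,0,1))
OUT=np.r_[mid(us,hw),mid(us,-hw)[::-1]]
def world(P,p,z):
    c,s=np.cos(p[2]),np.sin(p[2])
    return np.c_[P@np.array([[c,s],[-s,c]])+p[:2],np.full(len(P),z)]
def proj(d,W):
    K=np.array([[d['fx'],0,d['cx']],[0,d['fy'],d['cy']],[0,0,1]])
    return cv2.projectPoints(W,d['rvec'],d['tvec'],K,None)[0][:,0]
def model(d,p,S=4):
    m=np.zeros((420*S,560*S),np.uint8)
    for z in np.linspace(.0215,.0475,6):
        cv2.fillPoly(m,[np.int32(proj(d,world(OUT,p,z))*S+S/2)],1)
    return m
def mask(d,S=4):
    im=cv2.resize(d['image'],None,fx=S,fy=S,interpolation=cv2.INTER_LINEAR)
    b,g,r=[im[...,i].astype(int) for i in range(3)]
    m=((r<110)&(r>b+8)&(g<55)&(b<60)).astype(np.uint8)
    m=cv2.morphologyEx(m,cv2.MORPH_OPEN,np.ones((9,9)))
    m=cv2.morphologyEx(m,cv2.MORPH_CLOSE,np.ones((9,9)))
    return im,m
E
python3 - <<'E'
from fit import *
ds={n:optics.get_image(n) for n in('top','side')}
p0=None; res={}
tiles=[]
# initial: back-project approx midpoint (330,225) top
d=ds['top'];R=cv2.Rodrigues(d['rvec'])[0];t=d['tvec']
def bp(u,v,z):
    r=R.T@np.array([(u-d['cx'])/d['fx'],(v-d['cy'])/d['fy'],1]);c=-R.T@t
    return (c+r*(z-c[2])/r[2])[:2]
a=bp(440,238,.0475);b=bp(220,247,.0475);m=bp(330,222,.0475);print(a,b,m)
v=b-a; p0=np.r_[m,np.arctan2(-v[0],v[1])];print(p0)
M={}
for n,d in ds.items():
    im,mk=mask(d)
    c=(330,222) if n=='top' else (258,270)
    _,lab=cv2.connectedComponents(mk); M[n]=(lab==lab[c[1]*4,c[0]*4]).astype(np.uint8); print(n,lab[c[1]*4,c[0]*4],M[n].sum()/16, model(d,p0).sum()/16)
def cost(p,ns): return sum((model(ds[n],p)!=M[n]).sum()/16 for n in ns)
for ns in(['top'],['side'],['top','side']):
    r=minimize(cost,p0,args=(ns,),method='Nelder-Mead',options=dict(initial_simplex=p0+np.array([[0,0,0],[.015,0,0],[0,.015,0],[0,0,.1]]),xatol=1e-4,fatol=.5))
    print(ns,r.x,r.fun)
np.save('p.npy',r.x)
U=np.arange(-150,151,50)
for n,d in ds.items():
    im=cv2.resize(d['image'],None,fx=4,fy=4,interpolation=cv2.INTER_CUBIC)
    for mm,col in((M[n],(0,255,0)),(model(d,r.x),(255,255,0))):
        cv2.drawContours(im,cv2.findContours(mm,0,2)[0],-1,col,1)
    for q in proj(d,world(mid(U),r.x,.0475)): cv2.circle(im,tuple(np.int32(q*4)),4,(0,0,255),-1)
    tiles.append(cv2.resize(im[740:1140,820:1900],(800,296)) if n=='top' else cv2.resize(im[680:1540,800:1160].transpose(1,0,2)[:,::1],(800,300)))
cv2.imwrite('pics/fit.png',np.vstack(tiles))
print(world(mid(U),r.x,.0475).round(4))
E
```

```text
[ 0.53378805 -0.22871996] [0.51959536 0.11887627] [ 0.55940696 -0.05554125]
[ 0.55940696 -0.05554125  0.04080831]
top 8 6853.5 7553.25
side 20 6880.1875 6930.3125
['top'] [ 0.55820742 -0.05590084  0.07281496] 683.9375
['side'] [ 0.56170349 -0.05515878  0.06873882] 1237.25
['top', 'side'] [ 0.5594382  -0.05581173  0.0720948 ] 2015.625
[[ 0.5436 -0.2042  0.0475]
 [ 0.5548 -0.1555  0.0475]
 [ 0.5601 -0.1058  0.0475]
 [ 0.5594 -0.0558  0.0475]
 [ 0.5529 -0.0063  0.0475]
 [ 0.5405  0.0421  0.0475]
 [ 0.5224  0.0887  0.0475]]
```

View pics/fit.png

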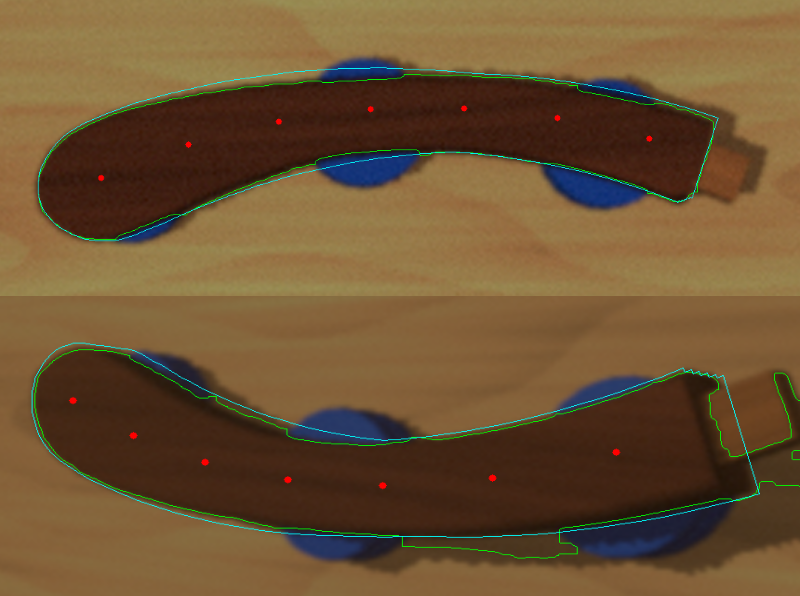

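The overlay matches in both views: in the top picture the arm runs from the tenon shoulder at about (440,238) to the tip at about (219,247), and the red centre points lie along the middle of the face. Next I'll work out the approach.

```bash
cat > rel.py <<'E'
import sys
from fit import *
from scipy.spatial.transform import Rotation as Ro
def rel(u,z):
    p=np.load('p.npy');o=ctrl.get_obs()
    T=Ro.from_rotvec(o['tool_rot']);w=world(mid([u]),p,z)[0]
    return T.inv().apply(w-o['tool_pos']).round(4),(T.inv()*Ro.from_rotvec([np.pi,0,0])).as_rotvec().round(4)
if __name__=='__main__':
    o=ctrl.get_obs();print(o['t'],o['tool_pos'].round(4),o['contact_force'].round(2),o['opening'].round(3))
    for a in sys.argv[2:]: print(a,*rel(float(a),float(sys.argv[1])))
E
python3 - <<'E'
import numpy as np
p=np.load('p.npy');p[0]-=.0005;np.save('p.npy',p)
E
python3 rel.py .10 -150
```

```text
Traceback (most recent call last):
  File "rel.py", line 9, in <module>
    o=ctrl.get_obs();print(o['t'],o['tool_pos'].round(4),o['contact_force'].round(2),o['opening'].round(3))
                                                                                     ^^^^^^^^^^^^^^^^^^
AttributeError: 'float' object has no attribute 'round'
```

```bash
sed -i "s/o\['opening'\].round(3)/round(o['opening'],4)/" rel.py; python3 rel.py .10 -150
```

```text
0.2 [ 0.2609 -0.5675  0.2305] [-0.72  0.08  0.35] 0.0854
-150 [ 0.4081 -0.2121  0.1308] [-1.400e-03  1.000e-04  4.308e-01]
```

```bash
python3 -m jog '[[[0.04,-0.02,0],[0,0,0.08]],[[0.08,-0.04,0],[0,0,0.17]],[[0.12,-0.06,0.0],[0,0,0.25]],[[0.16,-0.085,0.0],[0,0,0.34]],[[0.20,-0.105,0.0],[0,0,0.431]]]' 0 20; python3 rel.py .10 -150
```

```text
t: 0.7
tool_pos: [0.3995, -0.3871, 0.2311]
tool_rot: [-3.141, 0.007, 0.0]
contact_force: [0.6, -0.0, -0.4]
opening: 0.0122
grip_force: 0.0
0.7 [ 0.3995 -0.3871  0.2311] [ 0.59 -0.   -0.4 ] 0.0122
-150 [ 0.1428 -0.1835  0.1311] [-0.0003  0.0001 -0.0043]
```

```bash
python3 -m jog '[[[0.029,-0.037,0],[0,0,0]],[[0.058,-0.074,0.01],[0,0,0]],[[0.087,-0.111,0.04],[0,0,0]],[[0.115,-0.148,0.075],[0,0,0]],[[0.143,-0.183,0.11],[0,0,-0.004]]]' 0 20; python3 -m jog '[[[0,0,0],[0,0,0]],[[0,0,0],[0,0,0]],[[0,0,0],[0,0,0]]]'; python3 rel.py .0475 -150
```

```text
t: 1.2
tool_pos: [0.5328, -0.2173, 0.1335]
tool_rot: [3.141, 0.007, 0.002]
contact_force: [-0.5, -0.5, -0.4]
opening: 0.0
grip_force: 0.0
t: 1.5
tool_pos: [0.5321, -0.2198, 0.1352]
tool_rot: [3.14, 0.005, 0.002]
contact_force: [-0.2, 0.2, 0.7]
opening: -0.0003
grip_force: 0.0
1.5 [ 0.5321 -0.2198  0.1352] [-0.18  0.21  0.66] -0.0003
-150 [ 0.011  -0.0158  0.0877] [ 0.0013 -0.0015  0.0031]
```

```bash
python3 -m jog '[[[0.006,-0.009,0.03],[0,0,0]],[[0.011,-0.016,0.05],[0,0,0.003]],[[0.011,-0.016,0.07],[0,0,0.003]],[[0.011,-0.016,0.077],[0,0,0.003]],[[0.011,-0.016,0.077],[0,0,0.003]]]'; cat > avg.py <<'E'
import sys
from rel import *
n=int(sys.argv[1]);P=[];F=[]
for i in range(n):
    d=optics.get_image('wrist');o=ctrl.get_obs();P.append(o['tool_pos']);F.append(o['contact_force'])
print(o['t'],np.mean(P,0).round(5),np.std(P,0).round(5),np.mean(F,0).round(2),np.std(F,0).round(2))
np.save('a.npy',np.mean(P,0)); 
p=np.load('p.npy')
m=np.mean(P,0);c,s=np.cos(p[2]),np.sin(p[2]);l=np.array([[c,s],[-s,c]])@(m[:2]-p[:2])*1000
print('u',np.arctan2(l[1],l[0]+420)*420,'lat',np.hypot(l[0]+420,l[1])-420)
for a in sys.argv[2:]: w=world(mid([float(a)]),p,0)[0]-m;print(a,'dx',w[0].round(4),'dy',-w[1].round(4))
E
python3 avg.py 10; python3 - <<'E'
from fit import *
for n in('side','wrist'):
    d=optics.get_image(n);im=d['image'];print(n,d.get('mount'),d['fx'],d['cx'],d['cy'])
    cv2.imwrite(f'pics/{n}2.png',cv2.resize(im[240:420,150:390],(800,600)) if n=='side' else im)
E
```

```text
t: 2.0
tool_pos: [0.5422, -0.2038, 0.057]
tool_rot: [-3.142, 0.001, 0.001]
contact_force: [-0.0, -0.6, 1.2]
opening: -0.0
grip_force: 0.0
2.5 [ 0.54327 -0.2035   0.05826] [0.00029 0.00041 0.00051] [ 0.09 -0.07 -0.33] [0.44 0.6  0.53]
u -149.30303367706526 lat -0.010104582043766186
side None 403.929155606428 273.4771853116745 207.2611330876602
wrist [[-4.43929408e-04 -9.64608111e-01 -2.63687307e-01  6.58948213e-02]
 [ 9.99999812e-01 -5.39957713e-04  2.91702569e-04 -6.73285293e-04]
 [-4.23758660e-04 -2.63687128e-01  9.64608169e-01 -1.43440442e-01]
 [ 0.00000000e+00  0.00000000e+00  0.00000000e+00  1.00000000e+00]] 325.19226210127806 277.705353066869 212.99888426777213
```

View pics/side2.png

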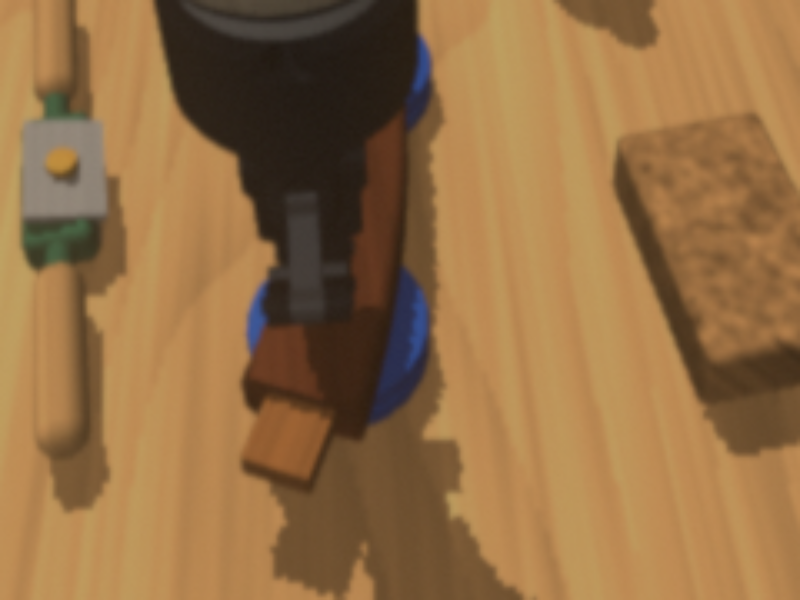

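View pics/wrist2.png

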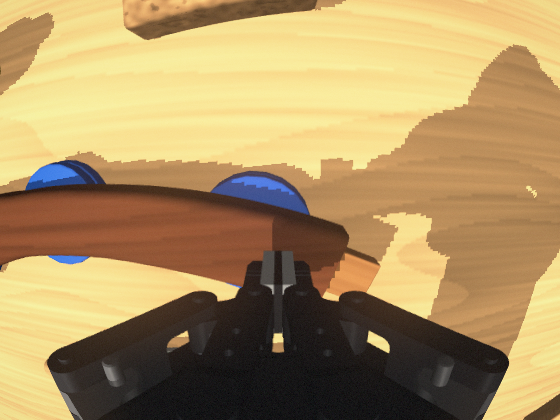

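The side view shows the shut fingertips above the face near the shoulder; the wrist view has them at about (280,258), centred on the arm. Now I'll descend.

```bash
python3 -m jog '[[[0.000,0,0.004],[0,0,0]],[[0,0.0005,0.008],[0,0,0]],[[0,0.0005,0.009],[0,0,0]],[[0,0.0005,0.009],[0,0,0]]]'>/dev/null; python3 avg.py 8;  python3 -m jog '[[[0,0,0.001],[0,0,0]],[[0,0,0.001],[0,0,0]]]'>/dev/null; python3 avg.py 8
```

```text
3.4 [ 0.54267 -0.20328  0.04795] [6.e-05 3.e-05 1.e-04] [-0.31 -0.13 -0.09] [0.47 0.42 0.28]
u -149.26366107098283 lat -0.6466622809670071
4.0 [ 0.54282 -0.20341  0.04725] [1.e-05 1.e-05 4.e-05] [-0.44 -0.06  2.26] [0.54 0.68 0.35]
u -149.34109727418812 lat -0.460699452580684
```

```bash
python3 - <<'E'
from fit import *
p=np.load('p.npy');W=world(mid(np.arange(-150,160,5)),p,0)
for i in range(0,60,5):
    D=(W[i+1:i+6]-W[i])[:,:2]*[1,-1]*1000;print(-150+5*i,D.round(1).tolist())
E
python3 -m jog '[[[0.0015,-0.005,0],[0,0,0]],[[0.0028,-0.0097,0],[0,0,0]],[[0.0042,-0.0146,0],[0,0,0]],[[0.0053,-0.0195,0],[0,0,0]],[[0.0065,-0.0243,0],[0,0,0]]]'; python3 avg.py 4 -100
```

```text
-150 [[1.4, -4.8], [2.7, -9.6], [4.0, -14.5], [5.2, -19.3], [6.3, -24.2]]
-125 [[1.1, -4.9], [2.1, -9.8], [3.1, -14.7], [4.0, -19.6], [4.9, -24.5]]
-100 [[0.8, -4.9], [1.5, -9.9], [2.2, -14.8], [2.8, -19.8], [3.4, -24.8]]
-75 [[0.5, -5.0], [0.9, -10.0], [1.3, -14.9], [1.7, -19.9], [1.9, -24.9]]
-50 [[0.2, -5.0], [0.4, -10.0], [0.4, -15.0], [0.5, -20.0], [0.4, -25.0]]
-25 [[-0.1, -5.0], [-0.2, -10.0], [-0.5, -15.0], [-0.7, -20.0], [-1.1, -25.0]]
0 [[-0.4, -5.0], [-0.8, -10.0], [-1.3, -14.9], [-1.9, -19.9], [-2.5, -24.9]]
25 [[-0.7, -5.0], [-1.4, -9.9], [-2.2, -14.8], [-3.1, -19.8], [-4.0, -24.7]]
50 [[-1.0, -4.9], [-2.0, -9.8], [-3.1, -14.7], [-4.3, -19.5], [-5.5, -24.4]]
75 [[-1.3, -4.8], [-2.6, -9.7], [-4.0, -14.5], [-5.4, -19.2], [-6.9, -24.0]]
100 [[-1.6, -4.8], [-3.2, -9.5], [-4.8, -14.2], [-6.6, -18.9], [-8.3, -23.6]]
125 [[-1.8, -4.7], [-3.7, -9.3], [-5.7, -13.9], [-7.7, -18.5], [-9.7, -23.0]]
t: 4.5
tool_pos: [0.5494, -0.1786, 0.0472]
tool_rot: [3.141, 0.002, 0.0]
contact_force: [-0.0, -1.3, 2.8]
opening: -0.0002
grip_force: 1.5
4.7 [ 0.54949 -0.17805  0.04708] [3.e-05 4.e-05 4.e-05] [0.39 0.76 2.85] [0.48 0.7  0.23]
u -123.09161945614376 lat -0.33629813985334067
-100 dx 0.0048 dy -0.0226
```

```bash
python3 -m jog '[[[0.0011,-0.0049,-0.0001],[0,0,0]],[[0.0022,-0.0098,-0.0002],[0,0,0]],[[0.0032,-0.0147,-0.0002],[0,0,0]],[[0.0042,-0.0196,-0.0002],[0,0,0]],[[0.0051,-0.0245,-0.0002],[0,0,0]]]'; python3 avg.py 3 -75
```

```text
t: 5.2
tool_pos: [0.5543, -0.1542, 0.0472]
tool_rot: [3.141, 0.001, -0.0]
contact_force: [-0.8, -2.6, 2.8]
opening: -0.0002
grip_force: 1.5
5.35 [ 0.55439 -0.15351  0.04718] [1.e-05 2.e-05 2.e-05] [0.33 0.23 3.42] [0.91 1.02 0.56]
u -98.04999294889939 lat -0.18141343185817504
-75 dx 0.0033 dy -0.0228
```

```bash
python3 -m jog '[[[0.0008,-0.0049,-0.0001],[0,0,0]],[[0.0015,-0.0099,-0.0002],[0,0,0]],[[0.0022,-0.0148,-0.0002],[0,0,0]],[[0.0028,-0.0198,-0.0002],[0,0,0]],[[0.0034,-0.0248,-0.0002],[0,0,0]]]'; python3 avg.py 3 -50
```

```text
t: 5.85
tool_pos: [0.5576, -0.1292, 0.0473]
tool_rot: [3.142, 0.001, -0.0]
contact_force: [-0.3, -2.6, 3.0]
opening: 0.0001
grip_force: 1.3
6.0 [ 0.55764 -0.12859  0.04729] [2.e-05 2.e-05 4.e-05] [-0.13  0.52  2.74] [0.38 1.22 0.47]
u -72.89929947385163 lat -0.22697969372836724
-50 dx 0.0019 dy -0.0228
```

```bash
python3 -m jog '[[[0.0005,-0.005,-0.0001],[0,0,0]],[[0.0010,-0.01,-0.0001],[0,0,0]],[[0.0014,-0.0149,-0.0001],[0,0,0]],[[0.0017,-0.0199,-0.0001],[0,0,0]],[[0.002,-0.0249,-0.0001],[0,0,0]]]'; python3 avg.py 3 -25
```

```text
t: 6.5
tool_pos: [0.5595, -0.1043, 0.0474]
tool_rot: [-3.142, -0.001, 0.0]
contact_force: [-0.3, -1.9, 1.6]
opening: -0.0001
grip_force: 1.0
6.65 [ 0.55955 -0.10371  0.04739] [1.e-05 5.e-05 1.e-05] [-0.12  1.31  2.69] [0.72 0.54 0.34]
u -47.938144043227254 lat -0.10594361150305076
-25 dx 0.0004 dy -0.0229
```

```bash
python3 -m jog '[[[0.0002,-0.005,-0.0001],[0,0,0]],[[0.0004,-0.01,-0.0001],[0,0,0]],[[0.0004,-0.015,-0.0001],[0,0,0]],[[0.0005,-0.02,-0.0001],[0,0,0]],[[0.0004,-0.025,-0.0001],[0,0,0]]]'; python3 avg.py 3 0
```

```text
t: 7.15
tool_pos: [0.5599, -0.0793, 0.0475]
tool_rot: [-3.142, -0.001, 0.0]
contact_force: [0.4, -0.6, 1.7]
opening: -0.0002
grip_force: 0.6
7.3 [ 0.55987 -0.07876  0.04749] [1.0e-05 1.2e-04 1.0e-05] [-0.02  0.88  1.69] [0.18 0.29 0.21]
u -22.971966952640646 lat -0.09602383440096673
0 dx -0.0009 dy -0.0229
```

```bash
python3 -m jog '[[[-0.0001,-0.005,0],[0,0,0]],[[-0.0002,-0.01,0],[0,0,0]],[[-0.0004,-0.015,0],[0,0,0]],[[-0.0007,-0.02,0],[0,0,0]],[[-0.0011,-0.025,0],[0,0,0]]]'; python3 avg.py 3 25
```

```text
t: 7.8
tool_pos: [0.5588, -0.0543, 0.0475]
tool_rot: [3.142, 0.001, -0.0]
contact_force: [-0.6, -0.5, 0.6]
opening: 0.0001
grip_force: 0.5
7.95 [ 0.5587  -0.05386  0.0475 ] [1.0e-05 1.7e-04 1.0e-05] [-0.17  0.61  1.16] [0.4  0.42 0.49]
u 1.9675864940695664 lat -0.09231618677154074
25 dx -0.0023 dy -0.0229
```

Force is falling to about 1.2 N; lowering by 0.15 mm along the next stretch.

```bash
python3 -m jog '[[[-0.0004,-0.005,0.0001],[0,0,0]],[[-0.0008,-0.01,0.0001],[0,0,0]],[[-0.0013,-0.0149,0.00015],[0,0,0]],[[-0.0019,-0.0199,0.00015],[0,0,0]],[[-0.0025,-0.0249,0.0002],[0,0,0]]]'; python3 avg.py 3 50
```

```text
t: 8.45
tool_pos: [0.5563, -0.0295, 0.0475]
tool_rot: [3.141, 0.001, 0.0]
contact_force: [1.0, -0.5, 1.4]
opening: 0.0001
grip_force: 0.7
8.6 [ 0.55625 -0.02895  0.04744] [1.e-05 1.e-04 1.e-05] [-0.31  1.19  1.8 ] [0.14 0.56 0.39]
u 26.99267822562927 lat 0.12462704413167103
50 dx -0.0039 dy -0.0227
```

```bash
python3 -m jog '[[[-0.0007,-0.005,0.0001],[0,0,0]],[[-0.0014,-0.0099,0.0001],[0,0,0]],[[-0.0023,-0.0148,0.0001],[0,0,0]],[[-0.0032,-0.0198,0.0001],[0,0,0]],[[-0.0042,-0.0247,0.0001],[0,0,0]]]'; python3 avg.py 3 75
```

```text
t: 9.1
tool_pos: [0.5521, -0.0049, 0.0474]
tool_rot: [3.141, 0.001, 0.0]
contact_force: [0.6, -1.8, 1.9]
opening: 0.0003
grip_force: 1.0
9.25 [ 0.55197 -0.00423  0.04734] [1.e-05 4.e-05 2.e-05] [0.53 1.33 3.18] [0.71 0.91 0.37]
u 52.080430178140276 lat -0.013991521952618768
75 dx -0.0051 dy -0.0224
```

```bash
python3 -m jog '[[[-0.001,-0.0049,-0.0001],[0,0,0]],[[-0.002,-0.0098,-0.0001],[0,0,0]],[[-0.0031,-0.0147,-0.0001],[0,0,0]],[[-0.0043,-0.0195,-0.0001],[0,0,0]],[[-0.0055,-0.0244,-0.0001],[0,0,0]]]'; python3 avg.py 3 100
```

```text
t: 9.75
tool_pos: [0.5464, 0.0196, 0.0474]
tool_rot: [3.142, 0.001, -0.0]
contact_force: [0.3, -1.1, 1.9]
opening: 0.0002
grip_force: 0.9
9.9 [0.54629 0.02019 0.04733] [1.e-05 4.e-05 1.e-05] [-0.07  1.19  2.54] [0.18 0.4  0.22]
u 77.15985051377822 lat -0.07447494352322792
100 dx -0.0063 dy -0.0219
```

```bash
python3 -m jog '[[[-0.0013,-0.0048,0],[0,0,0]],[[-0.0026,-0.0097,0],[0,0,0]],[[-0.0040,-0.0145,0],[0,0,0]],[[-0.0055,-0.0192,0],[0,0,0]],[[-0.0070,-0.024,0],[0,0,0]]]'; python3 avg.py 3 125
```

```text
t: 10.4
tool_pos: [0.5394, 0.0436, 0.0474]
tool_rot: [3.142, 0.001, -0.0]
contact_force: [0.1, -1.0, 1.5]
opening: 0.0001
grip_force: 0.8
10.55 [0.5392  0.04416 0.04731] [1.e-05 6.e-05 1.e-05] [0.07 1.04 1.92] [0.24 0.94 0.23]
u 102.16801507199949 lat -0.12558908504405508
125 dx -0.0075 dy -0.0215
```

```bash
python3 -m jog '[[[-0.0016,-0.0048,0.0001],[0,0,0]],[[-0.0032,-0.0095,0.0001],[0,0,0]],[[-0.0048,-0.0142,0.0001],[0,0,0]],[[-0.0066,-0.0189,0.0001],[0,0,0]],[[-0.0083,-0.0236,0.0001],[0,0,0]]]'; python3 avg.py 3 150
```

```text
t: 11.05
tool_pos: [0.5311, 0.0672, 0.0473]
tool_rot: [3.142, 0.001, 0.0]
contact_force: [0.8, -1.5, 1.4]
opening: 0.0001
grip_force: 0.9
11.2 [0.53086 0.06773 0.04724] [1.e-05 4.e-05 0.e+00] [-0.19  1.32  2.53] [0.78 0.35 0.3 ]
u 127.17937381874547 lat 0.0020335983709287575
150 dx -0.0089 dy -0.021
```

```bash
python3 -m jog '[[[-0.0018,-0.0047,0.0],[0,0,0]],[[-0.0037,-0.0093,0.0],[0,0,0]],[[-0.0057,-0.0139,0],[0,0,0]],[[-0.0077,-0.0185,0],[0,0,0]],[[-0.0101,-0.0237,0],[0,0,0]]]'; python3 avg.py 4 150
```

```text
t: 11.7
tool_pos: [0.5209, 0.0908, 0.0473]
tool_rot: [3.142, 0.001, 0.0]
contact_force: [0.5, -1.5, 1.7]
opening: 0.0003
grip_force: 0.8
11.9 [0.52065 0.09138 0.0472 ] [6.0e-05 1.6e-04 1.0e-05] [-0.76  1.42  1.8 ] [0.49 0.59 0.23]
u 152.94382011960406 lat -0.04922687709307638
150 dx 0.0013 dy 0.0027
```

Still in light contact at u ≈ 153. Lifting straight off.

```bash
python3 -m jog '[[[0,0,-0.005],[0,0,0]],[[0,0,-0.02],[0,0,0]],[[0,0,-0.05],[0,0,0]],[[0,0,-0.09],[0,0,0]],[[0,0,-0.13],[0,0,0]]]'; python3 -m jog '[[[0,0,-0.03],[0,0,0]],[[0,0,-0.03],[0,0,0]],[[0,0,-0.03],[0,0,0]],[[0,0,-0.03],[0,0,0]],[[0,0,-0.03],[0,0,0]]]'; python3 - <<'E'
from fit import *
d=optics.get_image('side');cv2.imwrite('pics/side3.png',d['image'])
a=cv2.imread('pics/side1.png').astype(int);df=np.abs(a-d['image']).max(2)
print((df[230:390,240:280]>40).sum()); cv2.imwrite('pics/end.png',np.hstack([a[150:400,140:400],d['image'][150:400,140:400]]))
E
```

```text
t: 12.4
tool_pos: [0.5207, 0.0902, 0.1793]
tool_rot: [3.141, 0.001, -0.001]
contact_force: [0.5, -1.6, -0.0]
opening: -0.0002
grip_force: 0.0
t: 12.9
tool_pos: [0.5201, 0.0904, 0.2054]
tool_rot: [3.141, 0.001, -0.005]
contact_force: [-0.6, -0.1, 0.1]
opening: 0.0001
grip_force: 0.0
212[ WARN:0@0.293] global loadsave.cpp:1063 imwrite_ Unsupported depth image for selected encoder is fallbacked to CV_8U.
```

View pics/end.png

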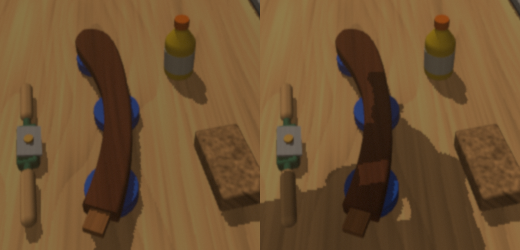

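The before and after crops match: arm, spokeshave, block and bottle are unmoved (only the shadow has changed), and the hand is clear.

```bash
python3 -c "
from station import job
print(job.finish_job())"
```

```text
the job is handed in; nothing more can be done
None
```

I ran the fingertip along the middle of the armrest's top, from beside the tenon (u ≈ -149 mm) to the hand end (u ≈ 153 mm), at about 1 to 3.5 N, lifted clear with nothing visibly moved, and handed the job in at about 13 s; no verdict came back.

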